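Oil and open the punch chest's dial lock, hold up the shackle

TASK

In the copper workshop, first press the white nozzle cap of the yellow spray can all the way down and let it spring back up, to shoot oil at the chest's stiff lock. Then turn the lock's black dial clockwise, click by click, until the notch in its brass wheel is over the shackle's foot and clicks in, and with the dial left there pull the steel shackle straight up out of the lock. Finish while still holding the shackle up in the gripper: upright, still, its legs about 10 cm or more above the chest's top; leave the hammer, bowl and jar where they are.

Things in the scene. Friction and masses are not known exactly. Their poses are not given: they have to be found in the camera images.
- chest: blue steel chest fixed to the bench, 200 (x) x 300 (y) x 75 mm high, upright, yaw varies; origin at the centre of its underside. Flat top with a grey lock plate (+y half) and a dark lid. In its frame: dial axis at x 0, y +60 mm; shackle legs at x 0, y +4 (brass guide 24 mm wide, 30 high, open to the dial) and y -66 mm (steel staple, 24 wide, 20 high): 1.5 mm play, the way out is straight up
- dial (a joint): lock dial angle, rad, grows clockwise seen from above. Clicks at -1.80, -0.90, 0 (the opening notch: the wheel's notch points to the chest's -y) and +0.90; stops at -2.0, +1.05. Starts in one of the negative notches. A spring resists up to 0.15 N m between notches; let go within 0.3 rad of one, it snaps in. Within 0.12 of 0 the shackle is free, elsewhere the wheel blocks its foot
- dial_grip (a point): on the dial's axis, 137 mm above the bench, in its black handle bar: 40 mm long, 14 mm thick, from 107 to 151 mm above the bench; pinch it across the thickness. Turns with the dial: x across the bar, y along it; a white pointer on top at the -y end, over the wheel's notch. Below: hub of radius 19 mm, brass wheel of radius 46 mm, 87 to 95 mm above the bench, one notch 22 to 40 mm wide in its rim
- shackle: steel U, 10 mm round bar, about 160 g, legs down, 70 mm apart along its y, 55 mm high. Origin midway between the legs at the level of their lower ends; z up. A foot 10 mm wide, 8 high sticks out 20 mm along +y from the end of the +y leg, under the dial's wheel. At the start the legs stand on the chest's top, 75 mm above the bench, its axes those of the chest
- shackle_grip (a point): middle of the shackle's top bar (10 mm round, along the shackle's y), 50 mm above its origin, 125 mm above the bench at the start, 87 mm from the dial's axis; pinch the bar across, along the shackle's x
- nozzle (a joint): how far the spray can's nozzle cap is pressed down, m: 0 up, 0.006 all the way; about 1.5 N starts it, 5 N holds it at the bottom, it springs back
- nozzle_top (a point): centre of the flat top of the white nozzle cap, 20 mm across, 168 mm above the bench while up, on the axis of a yellow spray can with a red band (52 mm across, 150 mm high, fixed in a bench clamp 68 mm across, beside the chest's +y end)
- hammer: loose hammer with wooden handle, 240 mm long along its x, lying by the chest's -y end; origin under its middle
- bowl: loose copper bowl, 90 mm across, 45 mm high, on the chest's +x side; origin at the centre of its underside
- jar: loose amber jar with dark cap, 60 mm across, 75 mm high, on the chest's +x side; origin at the centre of its underside
There are look-alikes about, which are no part of the job. There is more than one size of the shackle; the one meant has the size given above. There is more than one size of the part that bears nozzle; the job needs the smaller.

How it is judged:
By the outcome, as a careful person would: the job done as asked, in the order asked, and still so for the second after the job is handed in, while the arm keeps its last pose, push and grip.
It also fails if it takes over 61 s, if anything falls off the work surface, if the arm or the gripper's body presses on something with over 40 N, if the wrist force passes 120 N, or if a joint passes its speed limit or range.

ROBOT

A 6-joint arm with a two-finger parallel gripper is mounted at the origin on the work surface. World frame = base frame: x ahead of the robot, y to its left, z up, the work surface at z = 0. Lengths are in m, angles in rad, forces in N, time in s.
With the tool pointing down it reaches from about 0.425 to 0.95 m from the base axis. Payload 3.5 kg.
Tool frame: the origin (TCP) lies at the very end of the fingers, on their centre line; the grasp point (between the pads) lies 19 mm behind it; z points along the fingers, y is the line along which they close (so a half turn about z gives the same grasp; the last joint's range is limited). The gripper opens to 85 mm and grips with 20 to 120 N. Pads are 22 mm wide; open, the fingers measure 114 mm over their backs; the gripper's body (76 mm by 85 mm) begins 54 mm behind the grasp point. The pads swing forward as they close: fully open they stand 13 mm farther back than shut.
Start: joints at [1.054, 0.286, 1.577, -0, 1.279, -0.15], TCP at [0.242, 0.63, 0.231] pointing down, gripper open.
Joint ranges: [-2.77, 2.77], [-0.9, 2.22], [0.21, 2.48], [-1.53, 4.67], [0.24, 2.81], [-2.84, 2.84]. Speed limits (rad/s): [2.79, 2.79, 3.14, 3.14, 3.14, 3.14].

INTERFACE

Orientations are given as a unit quaternion [x, y, z, w].
In Python, from plant import get_state, read_camera, sign_off, recognise gives the robot as it stands.
- The arm moves only by the tool arm_command, never from a script. Its argument "steps" is a list of rows, each an object with "translation": the shift along the tool's x, y, z scaled (see below), a list of three; "twist": the turn, a rotation vector about the tool's x, y, z scaled (see below), a list of three; "fingers": the opening, from -1 (shut) to 1 (fully open). In form: [{"translation": [x, y, z], "twist": [rx, ry, rz], "fingers": fingers}, ...]. A call has 1 to 5 rows; each row is the pose to reach, as a shift and turn from the pose commanded when the call began, along the tool's axes at that moment; what a row does not reach only later rows make up. The controller multiplies each number of a shift by 75 cm and each number of a turn by 60 degrees. A row lasts 1/8 s, in which the tool goes at most 62.5 mm and 10.7 degrees, less where a joint would pass 70% of its speed; a pose out of reach is approached as far as the arm can. A call with a number of a shift or a turn outside -1 to 1 is refused whole. A call with a gripper value outside its range is refused whole. The fingers move at their own pace and stop on an object; "grip_force" is the grip in N (left out, the last holds). Time passes only in rows, so rows that repeat a pose let the fingers close. It gives the time, the measured TCP pose, the force, the opening and the grip force at its end, in the units of the state.
- get_state(): the state, without advancing time (a new reading comes with each control period).
- read_camera(name): name is "scene" or "top" or "wrist"; returns a dict with "pixels" (400x640x3 uint8, red, green, blue), "K" (3x3 intrinsics, pixels), "R" (3x3) and "t" (3): a world point X has camera coordinates R X + t; the wrist camera has in their place "T_tool_cam" (4x4, takes a point from camera to tool coordinates, whose origin is the TCP and whose axes are the flange's). Camera axes: x right, y down, z forward; pixel columns grow to the right and rows downward; lengths in m; the calibration is good to about 2 mm. The wrist camera is an equidistant fisheye: a pixel r from the principal point sees the ray r / f radians off the axis. A picture is of the moment at which its call begins: read the wrist's pose just before it. There is no depth.
- sign_off(): hands the job in; it is judged then, once.
Trained networks look in a picture, given as the dict that the camera call returned (one of the last four; its "shot" number tells which), for a name from the list of things; names that differ only in an ending like _2 or _b are one class to them, and where a whole thing is asked for, a point or a joint stands for the part that bears it (a point fixed in the world has none). Each returns a list of dicts, best first, with "conf" (0 to 1); they miss things now and then, are a little off and sometimes report something else, mostly with a low value. They report only what shows in the picture. A call takes as long as a camera call. They do not tell look-alikes from the thing itself.
- recognise(picture, query): "point" ([row, column] in pixels, amid what is visible of it).
The state is a dict: "time": time; "qpos": joint angles; "dq": joint speeds; "joint_efforts": joint torques, N m; "eef_pos": TCP position; "tcp_rot": TCP orientation; "contact_force": force on the tool from outside, world axes, zero at the start; "wrist_torque": the same for the moment, N m; "opening": opening from 0.0 (shut) to 1.0 (fully open); "finger_force": force on a finger pad.
Only numpy, scipy, OpenCV 4.12 (cv2) and the standard library are available. Lean on these libraries where they do the work, as an engineer would, in place of code of your own. Each camera call takes 0.05 s, during which the arm holds its last target. There are 200 camera calls.

## Working session

There is one attempt and no reset: what is moved stays moved. The work goes in short steps, Python scripts to look and compute and a tool call to move; the robot and the scene stay as the last step left them, time stands still between calls to the robot, and variables do not carry over. Pictures are saved under pics/ and viewed, at most 10 in all, crops included, and the job is handed in when it is done.

Besides the shell and the picture viewer there is one more tool, called after "Emit:" as name(argument=value, ...), one argument or row to a line, values as JSON. arm_command: Moves the arm, as the interface text tells. Shifts and turns lie within -1 to 1; 1 stands for 75 cm of shift or 60 degrees of turn. Its arguments: {"type":"object","properties":{"steps":{"type":"array"},"grip_force":{"type":"number"}},"required":["steps"]}

```bash
mkdir -p pics; cat > h.py <<'E'
import numpy as np, cv2
from plant import *
def ray(c,px):  # px=[row,col] -> origin, dir world
    K=np.array(c['K']);R=np.array(c['R']);t=np.array(c['t'])
    d=R.T@np.linalg.inv(K)@np.array([px[1],px[0],1.]); return -R.T@t,d
def at_z(c,px,z):
    o,d=ray(c,px); return o+d*(z-o[2])/d[2]
def proj(c,X):
    p=np.array(c['K'])@(np.array(c['R'])@np.array(X)+np.array(c['t'])); return p[:2]/p[2]
def save(c,n): cv2.imwrite('pics/'+n,np.array(c['pixels'])[:,:,::-1])
E
python3 - <<'E'
from h import *
s=get_state();print({k:np.round(s[k],3).tolist() for k in s})
Z={'chest':.075,'dial_grip':.151,'shackle':.125,'shackle_grip':.125,'nozzle':.168,'nozzle_top':.168,'bowl':.03,'jar':.075,'hammer':.02,'dial':.151}
for n in('top','scene'):
    c=read_camera(n);save(c,n+'.png');o,d=ray(c,[200,320]);print(n,np.round(o,3),np.round(d,3))
    for q in Z:
        try: print(q,[(np.round(r['point']).tolist(),round(r['conf'],2),np.round(at_z(c,r['point'],Z[q])[:2],3).tolist()) for r in recognise(c,q)])
        except Exception as e: print(q,e)
E
```

```text
{'time': 0.0, 'qpos': [1.054, 0.287, 1.578, -0.0, 1.279, -0.15], 'dq': [0.001, 0.001, -0.0, -0.0, -0.001, 0.001], 'joint_efforts': [-0.0, -40.597, -29.263, -0.0, 0.006, 0.0], 'eef_pos': [0.242, 0.63, 0.23], 'tcp_rot': [0.182, 0.983, -0.001, -0.0], 'contact_force': [-0.005, 0.045, 0.447], 'wrist_torque': [-0.004, -0.005, -0.001], 'finger_force': 0.0, 'opening': 1.002}
top [0.318 0.009 1.301] [ 0.17   0.005 -0.986]
chest [([203.0, 334.0], 0.83, [0.519, -0.027])]
dial_grip [([200.0, 314.0], 0.93, [0.516, 0.032])]
shackle [([266.0, 254.0], 0.52, [0.345, 0.199]), ([270.0, 436.0], 0.51, [0.321, -0.292])]
shackle_grip [([269.0, 252.0], 0.77, [0.338, 0.202]), ([191.0, 346.0], 0.58, [0.543, -0.057]), ([272.0, 436.0], 0.54, [0.317, -0.291])]
nozzle [([206.0, 252.0], 0.44, [0.503, 0.195])]
nozzle_top [([204.0, 333.0], 0.66, [0.502, -0.02]), ([169.0, 199.0], 0.41, [0.608, 0.341])]
bowl [([145.0, 305.0], 0.61, [0.71, 0.057])]
jar [([130.0, 352.0], 0.64, [0.739, -0.085])]
hammer [([166.0, 418.0], 0.96, [0.635, -0.288])]
dial []
scene [ 0.951 -0.529  0.698] [-0.435  0.607 -0.665]
chest [([236.0, 30
[... 295 characters left out ...]
kle_grip [([146.0, 300.0], 0.94, [0.412, 0.137]), ([257.0, 141.0], 0.61, [0.393, -0.333]), ([212.0, 293.0], 0.49, [0.551, -0.07])]
nozzle [([136.0, 339.0], 0.59, [0.505, 0.176]), ([101.0, 402.0], 0.47, [0.55, 0.425]), ([236.0, 386.0], 0.43, [0.761, -0.057]), ([189.0, 315.0], 0.21, [0.576, -0.024])]
nozzle_top [([103.0, 402.0], 0.59, [0.555, 0.415]), ([131.0, 343.0], 0.49, [0.502, 0.199])]
bowl [([235.0, 387.0], 0.91, [0.711, 0.072])]
jar [([287.0, 366.0], 0.88, [0.759, -0.113])]
hammer [([332.0, 271.0], 0.94, [0.649, -0.269])]
dial [([191.0, 314.0], 0.83, [0.566, -0.013]), ([288.0, 366.0], 0.4, [0.784, -0.165]), ([135.0, 341.0], 0.33, [0.491, 0.206]), ([211.0, 292.0], 0.28, [0.565, -0.089])]
```

View pics/top.png

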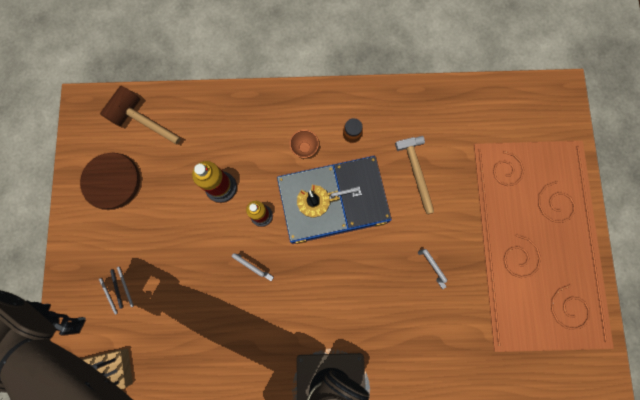

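View pics/scene.png

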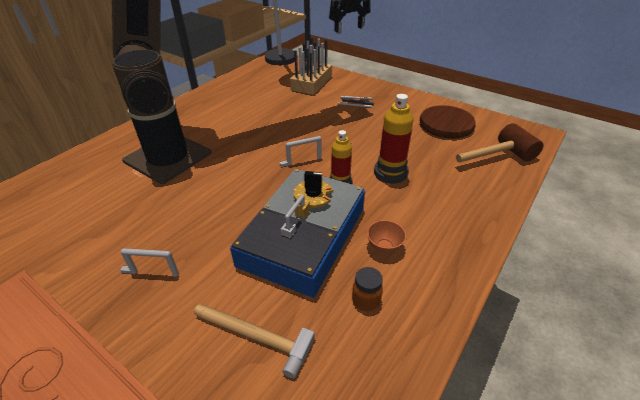

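The shackle in the chest, at top px (row 191, col 346), is the one in the lock. The small can is at top px (211, 257), and the larger can and two loose shackles are look-alikes. Next I'll refine the positions by triangulation.

```bash
cat >> h.py <<'E'
from scipy.spatial.transform import Rotation as Ro
def down(yaw_y):  # tool down, tool y axis along world angle yaw_y
    y=np.array([np.cos(yaw_y),np.sin(yaw_y),0]);z=np.array([0,0,-1.]);x=np.cross(y,z)
    return Ro.from_matrix(np.c_[x,y,z])
def go(p,R,s=None):
    s=s or get_state();R0=Ro.from_quat(s['tcp_rot'])
    tr=R0.inv().apply(np.array(p)-s['eef_pos'])/.75; tw=(R0.inv()*R).as_rotvec()/np.radians(60)
    print('tr',np.round(tr,4).tolist(),'tw',np.round(tw,4).tolist(),'dist',np.linalg.norm(tr)*.75)
def tri(c1,p1,c2,p2):
    o1,d1=ray(c1,p1);o2,d2=ray(c2,p2)
    k=np.linalg.lstsq(np.c_[d1,-d2],o2-o1,rcond=None)[0]
    a=o1+k[0]*d1;b=o2+k[1]*d2; return (a+b)/2,np.linalg.norm(a-b)
E
python3 - <<'E'
from h import *
t=read_camera('top');s=read_camera('scene')
for n,a,b in(('nozzle',(208,254),(133,342)),('chest far L',(177,278),(183,365)),):
    print(n,tri(t,a,s,b))
g=np.array(t['pixels']);hsv=cv2.cvtColor(g,cv2.COLOR_RGB2HSV)
I=np.array(t['pixels'])[140:260,220:400];J=np.array(s['pixels'])[120:240,240:400]
A=cv2.resize(I,(792,528),interpolation=cv2.INTER_CUBIC)
cv2.imwrite('pics/tc.png',A[:,:,::-1])
# chest mask: not wood-coloured (low R-B)
m=((g[:,:,0].astype(int)-g[:,:,2])<25).astype(np.uint8);m[:150]=0;m[245:]=0;m[:,:277]=0;m[:,393:]=0
n,l,st,ce=cv2.connectedComponentsWithStats(m);k=1+st[1:,4].argmax();m=(l==k).astype(np.uint8)
pts=cv2.findContours(m,0,1)[0][0];r=cv2.minAreaRect(pts);print(r)
for p in cv2.boxPoints(r):print(p,at_z(t,(p[1],p[0]),.075))
R=down(1.2);go([.49,.16,.34],R)
E
```

```text
nozzle (array([0.49906538, 0.19340873, 0.16453036]), np.float64(0.005108699941614708))
chest far L (array([0.60212497, 0.13795187, 0.08764999]), np.float64(0.009958452976739566))
((333.60711669921875, 198.99649047851562), (69.0973129272461, 103.77056121826172), 77.82854461669922)
[275.604   176.16383] [0.6037087  0.14312135 0.075     ]
[377.04193 154.28508] [ 0.66140995 -0.15675638  0.075     ]
[391.61023 221.82915] [ 0.46027048 -0.18809384  0.075     ]
[290.1723 243.7079] [0.40580327 0.10301089 0.075     ]
tr [-0.5334, -0.4666, -0.1449] tw [0.0, 0.0, 0.0039] dist 0.5425087884799276
```

View pics/tc.png

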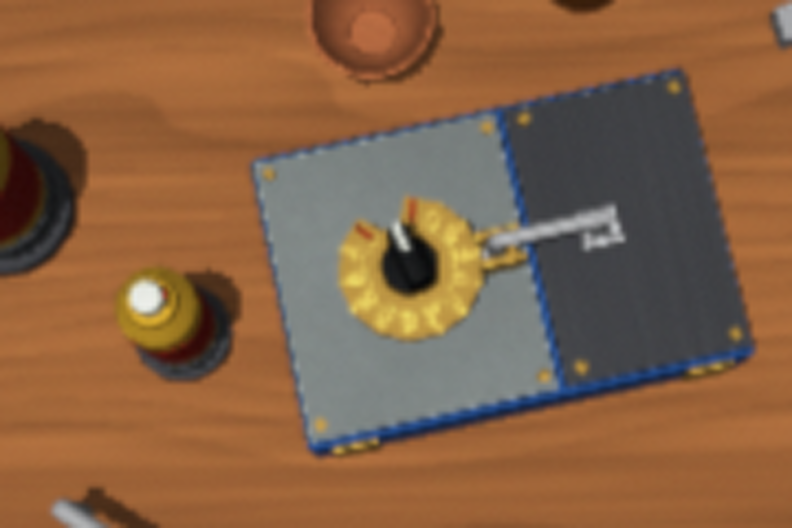

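Nozzle cap of the small can is at crop px (148,296), about (0.499, 0.193). The dial is at crop px (409,265) with its pointer pointing up, roughly 100° counter-clockwise of the shackle, so it starts in the -1.80 notch. Chest yaw is about 0.19 rad. Next I move over the nozzle.

Emit:
arm_command(
  steps=[
    {"translation":[-0.53,-0.467,-0.145],"twist":[0,0,0],"fingers":-1},
    {"translation":[-0.53,-0.467,-0.145],"twist":[0,0,0],"fingers":-1},
    {"translation":[-0.53,-0.467,-0.145],"twist":[0,0,0],"fingers":-1},
    {"translation":[-0.53,-0.467,-0.145],"twist":[0,0,0],"fingers":-1},
    {"translation":[-0.53,-0.467,-0.145],"twist":[0,0,0],"fingers":-1},
  ],
)

```text
time: 1.82
eef_pos: [0.3844, 0.3571, 0.2949]
tcp_rot: [0.182, 0.983, 0.0, 0.0]
contact_force: [-0.1, -0.7, 0.1]
opening: -0.0
finger_force: 0.0
```

```bash
python3 - <<'E'
from h import *
go([.49,.16,.34],down(1.2)); print(get_state()['eef_pos'],get_state()['qpos'],get_state()['opening'])
E
```

```text
tr [-0.2256, -0.1949, -0.0602] tw [0.0007, 0.0007, 0.0042] dist 0.22807818581956035
[0.38443691 0.35707617 0.29486603] [ 5.55064981e-01 -9.39364549e-02  1.87057797e+00 -1.25889822e-04
  1.36395621e+00 -6.49294762e-01] -5.9581349761122386e-05
```

Emit:
arm_command(
  steps=[
    {"translation":[-0.225,-0.195,-0.06],"twist":[0,0,0],"fingers":-1},
    {"translation":[-0.225,-0.195,-0.06],"twist":[0,0,0],"fingers":-1},
    {"translation":[-0.225,-0.195,-0.06],"twist":[0,0,0],"fingers":-1},
    {"translation":[-0.225,-0.195,-0.06],"twist":[0,0,0],"fingers":-1},
    {"translation":[-0.225,-0.195,-0.06],"twist":[0,0,0],"fingers":-1},
  ],
)

```text
time: 2.45
eef_pos: [0.4902, 0.1596, 0.3401]
tcp_rot: [0.185, 0.983, 0.0, 0.001]
contact_force: [-0.3, 0.1, -0.9]
opening: 0.001
finger_force: 0.0
```

```bash
cat >> h.py <<'E'
def wrist():
    s=get_state();c=read_camera('wrist');T=np.eye(4);T[:3,:3]=Ro.from_quat(s['tcp_rot']).as_matrix();T[:3,3]=s['eef_pos']
    c['W']=T@np.array(c['T_tool_cam']);return c
def wz(c,px,z):
    K=np.array(c['K']);u=(px[1]-K[0,2])/K[0,0];v=(px[0]-K[1,2])/K[1,1];r=np.hypot(u,v)+1e-12
    d=c['W'][:3,:3]@np.array([np.sin(r)*u/r,np.sin(r)*v/r,np.cos(r)]);o=c['W'][:3,3];return o+d*(z-o[2])/d[2]
def wproj(c,X):
    p=c['W'][:3,:3].T@(np.array(X)-c['W'][:3,3]);K=np.array(c['K']);h=np.hypot(p[0],p[1]);r=np.arctan2(h,p[2])
    return K[0,2]+K[0,0]*r*p[0]/h,K[1,2]+K[1,1]*r*p[1]/h
E
python3 - <<'E'
from h import *
c=wrist();print(get_state()['eef_pos'],c['W'][:3].round(3),np.array(c['K'])[0,0])
for q,z in(('nozzle_top',.168),('dial_grip',.151),('shackle_grip',.13)):
    print(q,[(np.round(r['point']).tolist(),round(r['conf'],2),wz(c,r['point'],z).round(4)[:2]) for r in recognise(c,q)])
print([wproj(c,p) for p in([.499,.193,.168],[.5215,.034,.151],[.539,-.055,.13])])
cv2.imwrite('pics/w1.png',cv2.resize(np.array(c['pixels']),(800,500))[:,:,::-1])
E
```

```text
[0.4893555  0.16091917 0.33947198] [[ 0.363  0.884  0.294  0.415]
 [ 0.932 -0.345 -0.113  0.189]
 [ 0.002  0.315 -0.949  0.484]] 309.70691628693146
nozzle_top [([170.0, 355.0], 0.86, array([0.4992, 0.1949])), ([224.0, 503.0], 0.55, array([0.6325, 0.3527]))]
dial_grip [([214.0, 247.0], 0.61, array([0.5071, 0.06  ]))]
shackle_grip [([47.0, 323.0], 0.96, array([0.3628, 0.2122])), ([176.0, 64.0], 0.63, array([ 0.3506, -0.21  ])), ([252.0, 196.0], 0.59, array([ 0.5386, -0.0434]))]
[(np.float64(353.02448536747625), np.float64(170.47177550743183)), (np.float64(233.51608810217778), np.float64(230.95859803342418)), (np.float64(189.6995036316357), np.float64(254.8780072938842))]
```

View pics/w1.png

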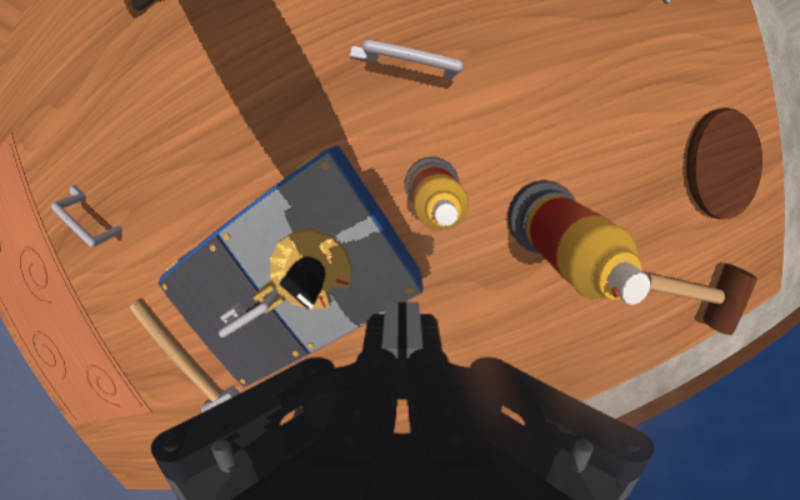

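The wrist view shows the small can's cap at (446,215) in the 800-px picture, which agrees with (0.4995, 0.194). I'll descend over it and press.

```bash
python3 - <<'E'
from h import *
go([.4995,.194,.185],down(1.2))
E
```

```text
tr [0.0009, 0.0444, 0.2051] tw [-0.0, -0.0007, 0.0051] dist 0.1573480962657482
```

Emit:
arm_command(
  steps=[
    {"translation":[0.001,0.0444,0.1],"twist":[0,0,0],"fingers":-1},
    {"translation":[0.001,0.0444,0.2],"twist":[0,0,0],"fingers":-1},
    {"translation":[0.001,0.0444,0.205],"twist":[0,0,0],"fingers":-1},
    {"translation":[0.001,0.0444,0.205],"twist":[0,0,0],"fingers":-1},
  ],
)

```text
time: 3.15
eef_pos: [0.4971, 0.194, 0.1816]
tcp_rot: [0.181, 0.983, -0.001, -0.004]
contact_force: [-0.2, 0.5, 0.3]
opening: 0.001
finger_force: 0.0
```

```bash
python3 - <<'E'
from h import *
c=wrist();s=get_state();print(s['eef_pos'],s['contact_force'])
print([(np.round(r['point']).tolist(),round(r['conf'],2),wz(c,r['point'],.168).round(4)[:2]) for r in recognise(c,'nozzle_top')])
cv2.imwrite('pics/w2.png',cv2.resize(np.array(c['pixels'])[100:320,200:460],(780,660))[:600,:,::-1])
go([.4995,.194,.160],down(1.2))
E
```

```text
[0.49905052 0.19406987 0.18458153] [ 0.40974932 -0.04215414  0.85168693]
[([230.0, 328.0], 0.69, array([0.4909, 0.201 ])), ([338.0, 571.0], 0.55, array([0.6927, 0.3807]))]
tr [0.0012, -0.0005, 0.0355] tw [0.0007, 0.0012, 0.0052] dist 0.02666325589338837
```

View pics/w2.png

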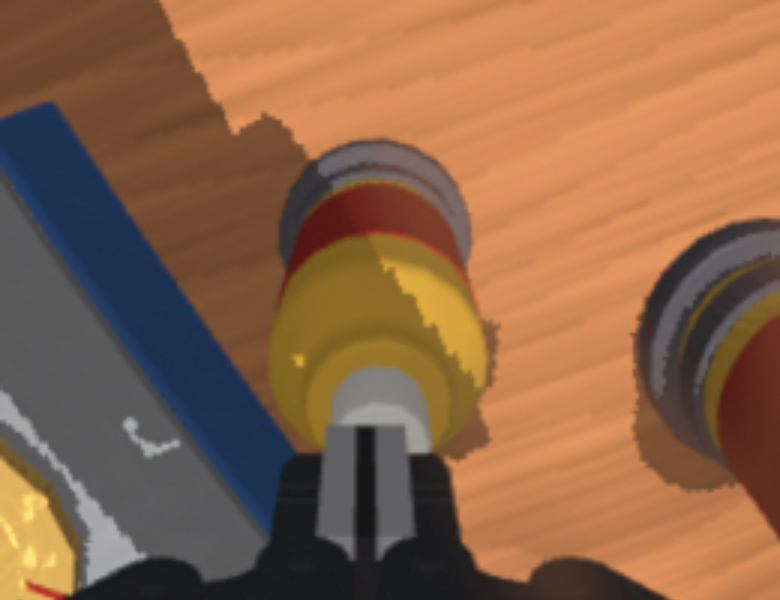

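The shut fingertips are over the cap, with its centre about 2–3 mm forward and to the right of them. I'll correct for that and press to about 0.160.

```bash
python3 - <<'E'
from h import *
go([.5015,.1955,.159],down(1.2))
E
```

```text
tr [-0.0005, 0.0023, 0.0369] tw [0.0007, 0.0012, 0.0052] dist 0.027704862846919347
```

Emit:
arm_command(
  steps=[
    {"translation":[-0.001,0.003,0.012],"twist":[0,0,0],"fingers":-1},
    {"translation":[-0.001,0.003,0.022],"twist":[0,0,0],"fingers":-1},
    {"translation":[-0.001,0.003,0.029],"twist":[0,0,0],"fingers":-1},
    {"translation":[-0.001,0.003,0.032],"twist":[0,0,0],"fingers":-1},
    {"translation":[-0.001,0.003,0.032],"twist":[0,0,0],"fingers":-1},
  ],
)

```text
time: 3.88
eef_pos: [0.5022, 0.1951, 0.1623]
tcp_rot: [0.182, 0.983, 0.0, 0.001]
contact_force: [-0.9, -0.9, 5.4]
opening: 0.002
finger_force: 2.3
```

Emit:
arm_command(
  steps=[
    {"translation":[0,0,0.003],"twist":[0,0,0],"fingers":-1},
    {"translation":[0,0,0.004],"twist":[0,0,0],"fingers":-1},
    {"translation":[0,0,0.004],"twist":[0,0,0],"fingers":-1},
  ],
)

```text
time: 4.25
eef_pos: [0.5023, 0.1951, 0.1619]
tcp_rot: [0.182, 0.983, 0.0, 0.001]
contact_force: [-4.9, -0.9, 14.5]
opening: -0.002
finger_force: 7.4
```

The cap is at its hard stop. Now I'll release it and check that it comes back up.

Emit:
arm_command(
  steps=[
    {"translation":[0,0,-0.02],"twist":[0,0,0],"fingers":-1},
    {"translation":[0,0,-0.07],"twist":[0,0,0],"fingers":-1},
    {"translation":[0,0,-0.14],"twist":[0,0,0],"fingers":-1},
    {"translation":[0,0,-0.16],"twist":[0,0,0],"fingers":-0.2},
  ],
)

```text
time: 4.75
eef_pos: [0.503, 0.1951, 0.2822]
tcp_rot: [0.182, 0.983, 0.001, 0.003]
contact_force: [0.3, -0.1, 0.1]
opening: 0.199
finger_force: 0.0
```

```bash
python3 - <<'E'
from h import *
s=get_state();print(s['eef_pos'],s['contact_force'])
go([.512,.03,.275],down(1.99))
E
```

```text
[0.50297129 0.19509322 0.28221189] [ 0.26549023 -0.13093956  0.14149033]
tr [-0.0901, -0.2012, 0.0095] tw [0.0006, 0.0057, -0.7505] dist 0.16549712795206664
```

Emit:
arm_command(
  steps=[
    {"translation":[-0.09,-0.2,0.009],"twist":[0,0,-0.75],"fingers":0.1},
    {"translation":[-0.09,-0.2,0.009],"twist":[0,0,-0.75],"fingers":0.1},
    {"translation":[-0.09,-0.2,0.009],"twist":[0,0,-0.75],"fingers":0.1},
    {"translation":[-0.09,-0.2,0.009],"twist":[0,0,-0.75],"fingers":0.1},
    {"translation":[-0.09,-0.2,0.009],"twist":[0,0,-0.75],"fingers":0.1},
  ],
)

```text
time: 5.38
eef_pos: [0.5101, 0.0296, 0.2698]
tcp_rot: [-0.208, 0.978, 0.0, -0.002]
contact_force: [-0.1, -0.7, -0.7]
opening: 0.551
finger_force: 0.0
```

```bash
python3 - <<'E'
from h import *
c=wrist();s=get_state();print(s['eef_pos'],s['tcp_rot'],s['opening'])
for q,z in(('dial_grip',.151),('shackle_grip',.13)):
    print(q,[(np.round(r['point']).tolist(),round(r['conf'],2),wz(c,r['point'],z).round(4)[:2]) for r in recognise(c,q)])
I=np.array(c['pixels']).copy()
print([np.round(wproj(c,p)) for p in([.5215,.034,.151],[.539,-.055,.13])])
cv2.imwrite('pics/w3.png',cv2.resize(I[110:310,160:420],(780,600),interpolation=cv2.INTER_CUBIC)[:,:,::-1])
E
```

```text
[0.51006584 0.03004335 0.26987143] [-2.09403342e-01  9.77828026e-01  4.57058147e-04 -1.54378467e-03] 0.549462155081638
dial_grip [([189.0, 322.0], 0.59, array([0.51  , 0.0305]))]
shackle_grip [([114.0, 508.0], 0.7, array([0.363 , 0.1751])), ([179.0, 233.0], 0.67, array([ 0.5414, -0.0502]))]
[array([320., 202.]), array([229., 175.])]
```

View pics/w3.png

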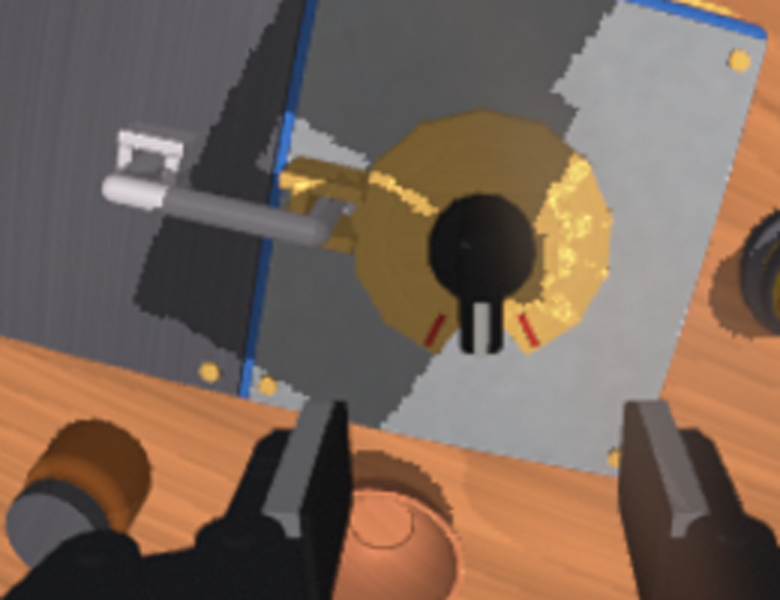

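The bar lies exactly vertical in the image, midway between the fingers, with its white pointer end at crop px (481,352). The hub is at (482,248) and the shackle bar runs from (120,188) to (320,230).

```bash
python3 - <<'E'
from h import *
s=get_state()
c=wrist()
f=lambda x,y:(110+y/3,160+x/3)
e=wz(c,f(481,352),.151);b=np.array([np.cos(1.99-np.pi/2),np.sin(1.99-np.pi/2),0]);print('end',e,'axis',e-.02*b)
print('hub',wz(c,f(482,248),.110))
A=wz(c,f(118,186),.127);B=wz(c,f(318,230),.127);print('sh',A,B,np.linalg.norm(A-B),(A+B)/2,np.degrees(np.arctan2(*(B-A)[1::-1])))
m=(A+B)/2;print('dial from shackle',m+.087*(B-A)/np.linalg.norm(B-A))
E
```

```text
end [0.54465349 0.04541967 0.151     ] axis [0.52638522 0.03727901 0.151     ]
hub [0.52553425 0.03731079 0.11      ]
sh [ 0.54980654 -0.08523907  0.127     ] [ 0.53654484 -0.01622216  0.127     ] 0.07027949203826957 [ 0.54317569 -0.05073061  0.127     ] 100.87689122445012
dial from shackle [0.52675884 0.03470642 0.127     ]
```

```bash
python3 - <<'E'
from h import *
go([.5252,.036,.117],down(1.99))
E
```

```text
tr [-0.0213, -0.0018, 0.2047] tw [0.001, -0.0017, -0.002] dist 0.15433210847833725
```

Emit:
arm_command(
  steps=[
    {"translation":[-0.0213,-0.0018,0.07],"twist":[0,0,0],"fingers":-0.1},
    {"translation":[-0.0213,-0.0018,0.14],"twist":[0,0,0],"fingers":-0.1},
    {"translation":[-0.0213,-0.0018,0.19],"twist":[0,0,0],"fingers":-0.1},
    {"translation":[-0.0213,-0.0018,0.204],"twist":[0,0,0],"fingers":-0.1},
    {"translation":[-0.0213,-0.0018,0.204],"twist":[0,0,0],"fingers":-0.1},
  ],
)

```text
time: 6.2
eef_pos: [0.5261, 0.0362, 0.1187]
tcp_rot: [-0.208, 0.978, 0.0, -0.0]
contact_force: [0.3, -0.3, 0.5]
opening: 0.45
finger_force: 0.0
```

Emit:
arm_command(
  grip_force=50,
  steps=[
    {"translation":[0,0,0],"twist":[0,0,0],"fingers":-1},
    {"translation":[0,0,0],"twist":[0,0,0],"fingers":-1},
    {"translation":[0,0,0],"twist":[0,0,0],"fingers":-1},
    {"translation":[0,0,0],"twist":[0,0,0],"fingers":-1},
  ],
)

```text
time: 6.7
eef_pos: [0.5274, 0.0362, 0.121]
tcp_rot: [-0.208, 0.978, -0.0, 0.002]
contact_force: [-1.1, 1.3, 6.2]
opening: 0.157
finger_force: 50.1
```

```bash
python3 - <<'E'
from h import *
s=get_state();print(s['eef_pos'],Ro.from_quat(s['tcp_rot']).as_matrix()[:,1],s['contact_force'],s['wrist_torque'],s['opening'],s['finger_force'],s['qpos'])
E
```

```text
[0.52744665 0.03619477 0.12104354] [-0.40633347  0.91372395 -0.00128475] [-1.13396624  1.33827247  6.18478752] [ 0.31424309  0.21389727 -0.00885867] 0.15673355459164792 50.08993327617645 [-1.23850516e-01  8.40204937e-02  2.02549379e+00  8.20500176e-04
  1.02842288e+00 -2.11350942e+00]
```

Emit:
arm_command(
  steps=[
    {"translation":[0,0,-0.004],"twist":[0,0,0.15],"fingers":-1},
    {"translation":[0,0,-0.004],"twist":[0,0,0.32],"fingers":-1},
    {"translation":[0,0,-0.004],"twist":[0,0,0.49],"fingers":-1},
    {"translation":[0,0,-0.004],"twist":[0,0,0.66],"fingers":-1},
    {"translation":[0,0,-0.004],"twist":[0,0,0.83],"fingers":-1},
  ],
)

```text
time: 7.32
eef_pos: [0.5273, 0.0353, 0.1212]
tcp_rot: [0.226, 0.974, -0.0, 0.002]
contact_force: [6.0, -1.6, -6.5]
opening: 0.158
finger_force: 50.1
```

Emit:
arm_command(
  steps=[
    {"translation":[0,0,0],"twist":[0,0,0.03],"fingers":-1},
    {"translation":[0,0,0],"twist":[0,0,0.03],"fingers":-1},
  ],
)

```text
time: 7.58
eef_pos: [0.5273, 0.0353, 0.1212]
tcp_rot: [0.239, 0.971, -0.0, 0.002]
contact_force: [5.5, -1.2, -6.5]
opening: 0.154
finger_force: 50.1
```

```bash
python3 - <<'E'
from h import *
s=get_state();y=Ro.from_quat(s['tcp_rot']).as_matrix()[:,1];print(s['eef_pos'],np.arctan2(y[1],y[0]),s['contact_force'],s['wrist_torque'],s['opening'],s['finger_force'],s['qpos'])
E
```

```text
[0.52730174 0.0352591  0.12117222] 1.0885945341534444 [ 5.4637583  -1.15595213 -6.48975602] [-0.30857516 -0.85211021 -0.00196865] 0.15442539596389973 50.12964427471161 [-1.24811477e-01  8.30470448e-02  2.02627676e+00 -1.27730405e-03
  1.02762776e+00 -1.21274696e+00]
```

Emit:
arm_command(
  steps=[
    {"translation":[0,0,0],"twist":[0,0,0.17],"fingers":-1},
    {"translation":[0,0,0],"twist":[0,0,0.34],"fingers":-1},
    {"translation":[0,0,0],"twist":[0,0,0.51],"fingers":-1},
    {"translation":[0,0,0],"twist":[0,0,0.68],"fingers":-1},
    {"translation":[0,0,0],"twist":[0,0,0.83],"fingers":-1},
  ],
)

```text
time: 8.2
eef_pos: [0.5266, 0.0347, 0.1212]
tcp_rot: [0.627, 0.779, -0.0, 0.002]
contact_force: [3.8, -3.2, -5.1]
opening: 0.154
finger_force: 50.4
```

Emit:
arm_command(
  steps=[
    {"translation":[0,0,0],"twist":[0,0,0.028],"fingers":-1},
    {"translation":[0,0,0],"twist":[0,0,0.028],"fingers":-1},
  ],
)

```text
time: 8.45
eef_pos: [0.5265, 0.0347, 0.1212]
tcp_rot: [0.636, 0.772, -0.0, 0.002]
contact_force: [3.7, -2.9, -5.3]
opening: 0.155
finger_force: 50.3
```

```bash
python3 - <<'E'
from h import *
s=get_state();y=Ro.from_quat(s['tcp_rot']).as_matrix()[:,1];print(s['eef_pos'],np.arctan2(y[1],y[0]),s['contact_force'],s['wrist_torque'],s['opening'],s['finger_force'],s['qpos'])
E
```

```text
[0.52653967 0.03474676 0.12115582] 0.19216713779035932 [ 3.71471735 -2.9408176  -5.33125507] [-0.66056803 -0.49707071  0.03501365] 0.15496413112011767 50.29615938663483 [-0.12528826  0.08276178  2.02661494 -0.00294218  1.02997391 -0.31594138]
```

At the opening notch. I'll release, rise and look.

Emit:
arm_command(
  steps=[
    {"translation":[0,0,0],"twist":[0,0,0],"fingers":-0.1},
    {"translation":[0,0,0],"twist":[0,0,0],"fingers":-0.1},
    {"translation":[0,0,0],"twist":[0,0,0],"fingers":-0.1},
    {"translation":[0,0,-0.05],"twist":[0,0,0],"fingers":-0.1},
    {"translation":[0,0,-0.12],"twist":[0,0,0],"fingers":-0.1},
  ],
)

```text
time: 9.07
eef_pos: [0.5247, 0.0363, 0.211]
tcp_rot: [0.637, 0.771, -0.001, -0.002]
contact_force: [0.9, -0.1, 0.2]
opening: 0.447
finger_force: 0.0
```

```bash
python3 - <<'E'
from h import *
s=get_state();print(s['eef_pos'],s['contact_force'])
go([.500,-.030,.27],down(.19))
E
```

```text
[0.52470175 0.03629232 0.21097982] [ 0.92666921 -0.08563013  0.203245  ]
tr [-0.0804, -0.0494, -0.0786] tw [-0.004, -0.0014, 0.0007] dist 0.0921315925748295
```

Emit:
arm_command(
  steps=[
    {"translation":[-0.03,0.002,-0.079],"twist":[0,0,0],"fingers":-0.1},
    {"translation":[-0.1176,0.002,-0.079],"twist":[0,0,0],"fingers":-0.1},
    {"translation":[-0.1176,0.002,-0.079],"twist":[0,0,0],"fingers":-0.1},
    {"translation":[-0.1176,0.002,-0.079],"twist":[0,0,0],"fingers":-0.1},
  ],
)

```text
time: 9.57
eef_pos: [0.5438, -0.0502, 0.2703]
tcp_rot: [0.637, 0.771, -0.0, -0.001]
contact_force: [-1.1, 0.8, 0.5]
opening: 0.45
finger_force: 0.0
```

```bash
python3 - <<'E'
from h import *
s=get_state()
c=wrist();print(s['eef_pos'])
for q,z in(('dial_grip',.151),('shackle_grip',.13)):
    print(q,[(np.round(r['point']).tolist(),round(r['conf'],2),wz(c,r['point'],z).round(4)[:2]) for r in recognise(c,q)])
I=np.array(c['pixels']).copy()
cv2.imwrite('pics/w4.png',cv2.resize(I[110:310,190:450],(780,600),interpolation=cv2.INTER_CUBIC)[:,:,::-1])
go([.5432,-.0507,.106],down(.19))
E
```

```text
[ 0.54380403 -0.05024417  0.27033535]
dial_grip [([88.0, 323.0], 0.81, array([0.5287, 0.0374]))]
shackle_grip [([177.0, 321.0], 0.79, array([ 0.5426, -0.0435])), ([291.0, 158.0], 0.77, array([ 0.3696, -0.2242]))]
tr [-0.0021, -0.0008, 0.2189] tw [-0.0012, -0.0009, 0.0016] dist 0.16417351115643453
```

View pics/w4.png

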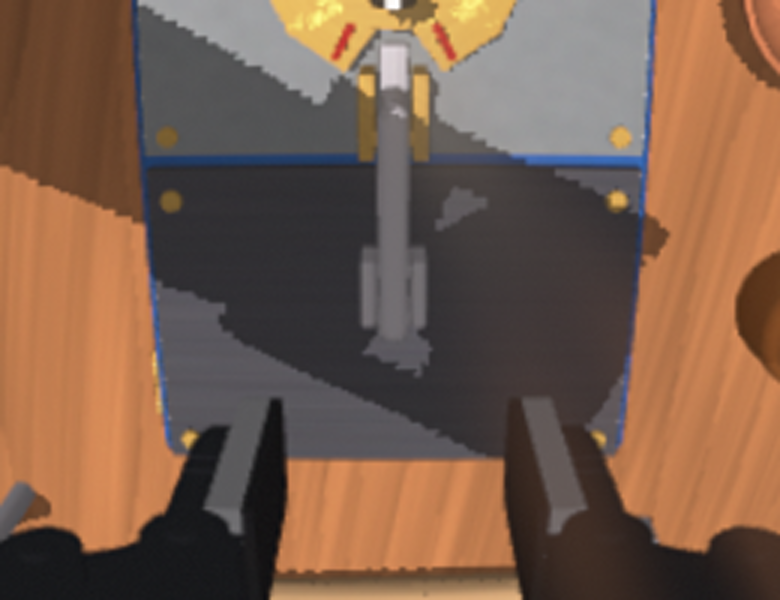

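The notch between the red marks sits over the shackle's foot, and the bar at crop col 393 lies midway between the fingers. Next I grasp the shackle.

Emit:
arm_command(
  steps=[
    {"translation":[-0.002,-0.001,0.07],"twist":[0,0,0],"fingers":-0.1},
    {"translation":[-0.002,-0.001,0.14],"twist":[0,0,0],"fingers":-0.1},
    {"translation":[-0.002,-0.001,0.2],"twist":[0,0,0],"fingers":-0.1},
    {"translation":[-0.002,-0.001,0.217],"twist":[0,0,0],"fingers":-0.1},
    {"translation":[-0.002,-0.001,0.217],"twist":[0,0,0],"fingers":-0.1},
  ],
)

```text
time: 10.35
eef_pos: [0.5437, -0.0513, 0.1081]
tcp_rot: [0.636, 0.771, -0.0, -0.001]
contact_force: [0.2, -0.4, 0.6]
opening: 0.451
finger_force: 0.0
```

Emit:
arm_command(
  grip_force=60,
  steps=[
    {"translation":[0,0,0],"twist":[0,0,0],"fingers":-1},
    {"translation":[0,0,0],"twist":[0,0,0],"fingers":-1},
    {"translation":[0,0,0],"twist":[0,0,0],"fingers":-1},
    {"translation":[0,0,0],"twist":[0,0,0],"fingers":-1},
  ],
)

```text
time: 10.85
eef_pos: [0.5454, -0.0523, 0.1107]
tcp_rot: [0.637, 0.771, 0.001, 0.002]
contact_force: [-0.9, 0.9, 6.5]
opening: 0.09
finger_force: 58.7
```

Emit:
arm_command(
  steps=[
    {"translation":[0,0,-0.006],"twist":[0,0,0],"fingers":-1},
    {"translation":[0,0,-0.014],"twist":[0,0,0],"fingers":-1},
    {"translation":[0,0,-0.024],"twist":[0,0,0],"fingers":-1},
    {"translation":[0,0,-0.036],"twist":[0,0,0],"fingers":-1},
  ],
)

```text
time: 11.35
eef_pos: [0.5435, -0.0519, 0.1354]
tcp_rot: [0.637, 0.771, -0.0, -0.0]
contact_force: [0.8, -0.1, -1.6]
opening: 0.09
finger_force: 58.5
```

Emit:
arm_command(
  steps=[
    {"translation":[0,0,-0.03],"twist":[0,0,0],"fingers":-1},
    {"translation":[0,0,-0.07],"twist":[0,0,0],"fingers":-1},
    {"translation":[0,0,-0.12],"twist":[0,0,0],"fingers":-1},
    {"translation":[0,0,-0.16],"twist":[0,0,0],"fingers":-1},
    {"translation":[0,0,-0.18],"twist":[0,0,0],"fingers":-1},
  ],
)

```text
time: 11.98
eef_pos: [0.5442, -0.0522, 0.2728]
tcp_rot: [0.637, 0.771, 0.0, 0.001]
contact_force: [-0.9, -0.3, -1.6]
opening: 0.091
finger_force: 58.7
```

Emit:
arm_command(
  steps=[
    {"translation":[0,0,0],"twist":[0,0,0],"fingers":-1},
    {"translation":[0,0,0],"twist":[0,0,0],"fingers":-1},
    {"translation":[0,0,0],"twist":[0,0,0],"fingers":-1},
    {"translation":[0,0,0],"twist":[0,0,0],"fingers":-1},
  ],
)

```text
time: 12.48
eef_pos: [0.5433, -0.0518, 0.269]
tcp_rot: [0.637, 0.771, -0.0, -0.001]
contact_force: [-0.3, -1.0, -1.5]
opening: 0.09
finger_force: 58.7
```

```bash
python3 - <<'E'
from h import *
a=read_camera('scene');b=np.array(a['pixels'])[60:260,200:460]
cv2.imwrite('pics/s5.png',cv2.resize(b,(780,600),interpolation=cv2.INTER_CUBIC)[:,:,::-1])
s=get_state();print(s['eef_pos'],s['contact_force'],s['opening'],np.abs(s['dq']).max())
E
```

```text
[ 0.54346943 -0.05188635  0.26932724] [ 0.13005573  0.4409215  -2.20614343] 0.08483571364829894 0.00589352452563067
```

View pics/s5.png

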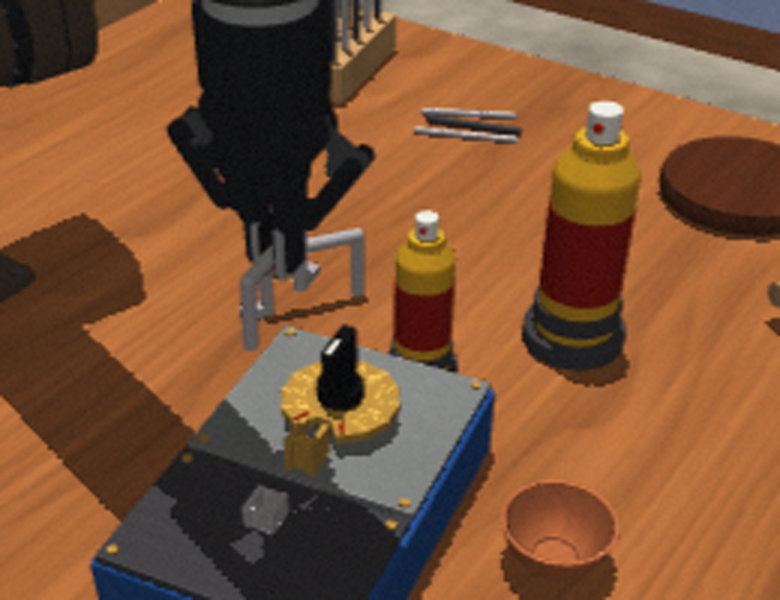

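The shackle hangs upright in the gripper at crop px (260,300), about 16 cm above the chest. The dial is at its notch and the nozzle cap is back up.

```bash
python3 -c "
from plant import *
print(sign_off())"
```

```text
the job is handed in; nothing more can be done
None
```

The job is handed in: I pressed the nozzle to its stop and it sprang back, turned the dial to its opening notch, and pulled the shackle out; it is held upright and still, about 16 cm above the chest's top.

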